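Pin the serving leaf of the breakfast bar

TASK

Lock the sliding serving leaf of the breakfast bar: take the wooden-headed steel pin out of its block, put it through the hole in the leaf, slide the leaf along until the pin finds the hidden hole in the runner underneath, and push it fully home so that its collar sits flush on the leaf, then let go. Feel for the hole gently, never bearing down hard with the pin or the gripper, and leave the mug, the jar and the bowl where they are.

Things in the scene. Friction and masses are not known exactly. Their poses are not given: they have to be found in the camera images.
- pin: The pin, loose, about 90 g, upright. Steel shaft 12 mm thick, 40 mm long, below a steel collar 30 mm in diameter, 4 mm thick; on it a square wooden head 26 x 26 mm, 40 mm tall, to grip by its flat sides. Origin: centre of the collar's underside; z up the shaft, head at z = 4 to 44 mm, x and y square to the head's sides.
- pin_tip (a point): Centre of the pin's nose end, 40 mm below the collar's underside; z along the shaft towards the head. The nose tapers from 12 to 8.4 mm over the last 5 mm.
- block: Dark wooden block, 60 x 60 mm, 46 mm high, fixed to the bar, left or right of the runner (it may change places with the mug). The pin stands at the start in the 16 mm hole through its middle, collar resting on the block. Origin: centre of the underside, z up.
- runner: Dark wooden runner, fixed to the bar, that guides the leaf: 340 mm long (its x, the way the leaf slides; yaw varies), 190 mm wide (y), with a 15 mm wide rail along each long edge, 60 mm high over the bar. Origin: centre of its underside, z up.
- runner_mid (a point): Middle of the runner, 35 mm above the bar, level with the top of a flat pale wooden strip 1 mm under the leaf. The strip has one upright 14.5 mm through hole on the runner's centre line, hidden by the leaf, somewhere within 18 mm either way of this point along the runner's x: find it by feel. 10 mm down its bore a sprung ball rubs on the pin: pushing past takes 2 to 8 N.
- leaf (a joint): How far the leaf has slid along the runner's +x, 0 to 0.100 m; at 0.050 its hole is over the runner's middle. It starts at 0 to 0.020. It slides with 2 to 3 N of friction, stays where it is left, cannot lift or turn, and can be moved by the pin standing in its hole or by its grip bar.
- leaf_hole (a point): Centre of the leaf's hole at its top face, 56 mm above the bar; axes as the runner's. Leaf: pale board 240 (x) x 150 x 20 mm; hole 14.5 mm, right through, 2 mm chamfer. A grip bar 22 mm high stands 104 mm from it towards -x. A pin resting on the strip has its collar about 19 mm above the leaf; fully home, its collar lies on the leaf, its nose 16 mm above the bar.
- mug: White ceramic mug, 76 mm in diameter, 85 mm high, a bystander left or right of the runner; origin: centre of its underside.
- jar: Green glass jar with a black lid, 56 mm in diameter, 115 mm high, a bystander at the far left; origin: centre of its underside.
- bowl: Small blue bowl, 110 mm in diameter, 45 mm high, a bystander at the far right; origin: centre of its underside.
There are look-alikes about, which are no part of the job. There is more than one size of the pin; the job needs the middle-sized.

How it is judged:
By the outcome, as a careful person would: the job done as asked, in the order asked, and still so for the second after the job is handed in, with the robot touching nothing.
It also fails if it takes over 70 s, if anything falls off the work surface, if the arm or the gripper's body presses on something with over 40 N, if the wrist force passes 120 N, or if a joint passes its speed limit or range.

ROBOT

A 7-joint arm with a two-finger parallel gripper is mounted at the origin on the work surface. World frame = base frame: x ahead of the robot, y to its left, z up, the work surface at z = 0. Lengths are in mm, angles in rad, forces in N, time in s.
With the tool pointing down it reaches from about 400 to 875 mm from the base axis. Payload 4.4 kg.
Tool frame: the origin (TCP) lies midway between the tips of the shut fingers; the grasp point (between the pads) lies 19 mm behind it; z points along the fingers, y is the line along which they close (so a half turn about z gives the same grasp; the last joint's range is limited). The gripper opens to 85 mm and grips with 20 to 120 N. Pads are 22 mm wide; open, the fingers measure 114 mm over their backs; the gripper's body (76 mm by 85 mm) begins 54 mm behind the grasp point. The pads swing forward as they close: fully open they stand 13 mm farther back than shut.
Start: joints at [1.232, 0.628, 0.038, 1.517, -0.027, 0.996, -0.02], TCP at [175.156, -625.97, 231.313] pointing down, gripper open.
Joint ranges: [-3.06, 3.06], [-0.37, 2.12], [-1.25, 1.32], [0.18, 2.47], [-1.1, 4.24], [0.23, 1.98], [-2.94, 2.94]. Speed limits (rad/s): [2.57, 2.57, 3.14, 3.14, 3.14, 3.14, 3.14].

INTERFACE

Orientations are given as [roll, pitch, yaw] about the fixed x, y, z axes, in that order (R = Rz(yaw) Ry(pitch) Rx(roll)).
In Python, from cell import ctrl gives the robot as it stands.
- The arm moves only by the shell command python3 -m handwheel 'ROWS'. ROWS is JSON, a list of rows, each a list of 3 entries, a list of its own where there are three numbers: the turn, a rotation vector about the tool's x, y, z in degrees, then the shift along the tool's x, y, z in m, then the closure, from 0 (fully open) to 1 (shut). A call has 1 to 5 rows; each row shifts and turns the commanded pose from where the row before left it, along the tool's axes as they then stand; what a row does not reach is not made up. A row lasts 1/12 s, in which the tool goes at most 41.7 mm and 7.16 degrees, less where a joint would pass 70% of its speed; a pose out of reach is approached as far as the arm can. A call is refused whole if a number of a shift passes 0.0417 or a number of a turn 7.16, either way. A call with a gripper value outside its range is refused whole. The fingers move at their own pace and stop on an object; the grip force is fixed at half the most. Time passes only in rows, so rows that do not move let the fingers close. It gives the time, the measured TCP pose, the force, the opening and the grip force at its end, in the units of the state.
- ctrl.read_state(): the state, without advancing time (a new reading comes with each control period).
- ctrl.get_image(name): name is "side" or "top" or "wrist"; returns a dict with "pixels" (384x512x3 uint8, red, green, blue), "fx", "fy", "cx", "cy" (pixels), "k1" (the pictures are not rectified: a ray, as slopes to the right and down, at radius r is drawn at 1 + k1 r^2 times it, then the intrinsics apply), "pose" (4x4, takes a point from camera to world coordinates); the wrist camera has in their place "T_tool_cam" (4x4, takes a point from camera to tool coordinates, whose origin is the TCP and whose axes are the flange's). Camera axes: x right, y up, looking along -z (the intrinsics and any distortion apply to the point x, -y, -z); pixel columns grow to the right and rows downward; lengths in mm; the calibration is good to about 2 mm. A picture is of the moment at which its call begins: read the wrist's pose just before it. There is no depth.
- ctrl.finish_job(): hands the job in; it is judged then, once.
The state is a dict: "clock": time; "qpos": joint angles; "qd": joint speeds; "tau": joint torques, N m; "eef_pos": TCP position; "tool_rot": TCP orientation; "force": force on the tool from outside, world axes, zero at the start; "torque": the same for the moment, N m; "width": finger opening in mm; "gripper_force": force on a finger pad.
Only numpy, scipy, OpenCV 4.12 (cv2) and the standard library are available. Lean on these libraries where they do the work, as an engineer would, in place of code of your own. Each camera call takes 0.05 s, during which the arm holds its last target. There are 200 camera calls.

## Working session

There is one attempt and no reset: what is moved stays moved. The work goes in short steps, Python scripts to look and compute and a shell command to move; the robot and the scene stay as the last step left them, time stands still between calls to the robot, and variables do not carry over. Pictures are saved under pics/ and viewed, at most 10 in all, crops included, and the job is handed in when it is done.

```bash
mkdir -p pics; ls; cat > h.py <<'E'
import numpy as np,cv2
from cell import ctrl
from scipy.spatial.transform import Rotation as R
def grab(n,f):
    s=ctrl.read_state(); im=ctrl.get_image(n); cv2.imwrite('pics/'+f+'.png',im['pixels'][:,:,::-1])
    if n=='wrist':
        T=np.eye(4);T[:3,:3]=R.from_euler('xyz',s['tool_rot']).as_matrix();T[:3,3]=s['eef_pos'];im['pose']=T@np.array(im['T_tool_cam'])
    np.save('pics/'+f+'.npy',{k:im[k] for k in im},allow_pickle=True); return im
def load(f): return np.load('pics/'+f+'.npy',allow_pickle=True).item()
def ray(im,u,v):
    K=np.array([[im['fx'],0,im['cx']],[0,im['fy'],im['cy']],[0,0,1.]])
    x,y=cv2.undistortPoints(np.array([[[u,v]]],float),K,np.array([im['k1'],0,0,0.]))[0,0]
    P=np.array(im['pose']); d=P[:3,:3]@np.array([x,-y,-1]); return P[:3,3],d
def onz(im,u,v,z):
    o,d=ray(im,u,v); return o+d*(z-o[2])/d[2]
E
python3 - <<'E'
from h import *
print(ctrl.read_state())
for n in('side','top','wrist'):
    im=grab(n,n+'0'); print(n,{k:im[k] for k in im if k!='pixels'})
a=[load(n+'0')['pixels'] for n in('side','top')]
E
```

```text
pics
{'clock': 0.0, 'qpos': array([ 1.23220611,  0.62932745,  0.03842083,  1.51839875, -0.02699018,
        0.99628174, -0.02003407]), 'qd': array([ 0.00034572,  0.00062423,  0.00013931, -0.00066079,  0.00060505,
        0.0010156 ,  0.00029126]), 'tau': array([ 6.29326018e-05, -5.63419175e+01,  1.22631177e+00, -1.93451160e+01,
        1.09681534e-02,  1.03109048e-02,  2.19728065e-06]), 'eef_pos': array([ 174.98806397, -625.34320194,  230.39096889]), 'tool_rot': array([-3.13969486e+00,  2.05529175e-05,  2.72777900e-01]), 'force': array([ 0.75470449, -0.15914913, -0.08983607]), 'torque': array([ 0.00322939, -0.05439104, -0.04831287]), 'gripper_force': 0.0, 'width': 84.99704708520596}
side {'fx': 408.1585958744944, 'fy': 408.1585958744944, 'cx': 258.462146720773, 'cy': 188.4029930713981, 'k1': -0.1336907443024105, 'pose': array([[ 9.98593092e-01,  4.44660137e-02, -2.88896130e-02,
         4.67880041e+02],
       [-4.84194713e-02,  5.42499867e-01, -8.38659317e-01,
        -7.77427934e+02],
       [-2.16192254e-02,  8.38878220e-01,  5.43889640e-01,
         5.68665906e+02],
       [ 0.00
[... 698 characters left out ...]
ol_cam': array([[-1.44919119e-03,  9.61308473e-01,  2.75470360e-01,
         6.94466662e+01],
       [ 9.99998940e-01,  1.43203868e-03,  2.63399416e-04,
        -2.51863929e-01],
       [-1.41276119e-04,  2.75470449e-01, -9.61309530e-01,
        -1.43456695e+02],
       [ 0.00000000e+00,  0.00000000e+00,  0.00000000e+00,
         1.00000000e+00]]), 'pose': array([[ 2.68057243e-01,  9.26007756e-01,  2.65809990e-01,
         2.41906528e+02],
       [-9.63401741e-01,  2.58095655e-01,  7.24135191e-02,
        -6.06696580e+02],
       [-1.54892289e-03, -2.75492775e-01,  9.61301894e-01,
         3.73957897e+02],
       [ 0.00000000e+00,  0.00000000e+00,  0.00000000e+00,
         1.00000000e+00]])}
```

View pics/top0.png

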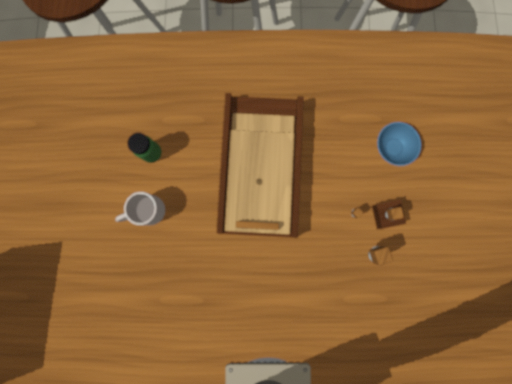

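View pics/side0.png

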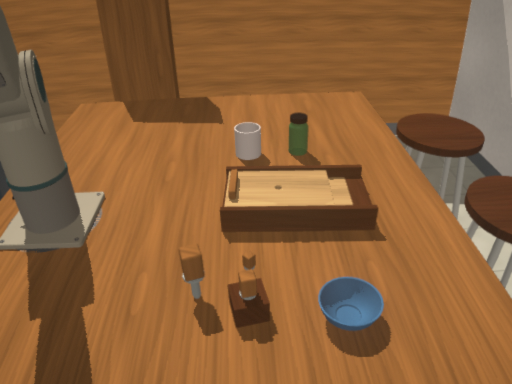

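The top view shows the runner at about (260,165) with the leaf hole at (259,181). The block holding a pin is at (390,213), with loose look-alike pins at (355,211) and (375,255). In the side view the block pin is at (248,285), the small look-alike at (249,262) and the big one at (192,265).

```bash
python3 - <<'E'
from h import *
t=load('top0');s=load('side0')
for n,u,v,z in[('hole',259,181,56),('block',390,214,46),('pinhead',390,212,90),('small',355,211,40),('big',373,252,60)]: print(n,onz(t,u,v,z).round(1))
for n,u,v,z in[('hole',278,187,56),('block',249,295,46),('head top',247,272,90),('small',249,255,60),('small foot',249,268,0),('big foot',197,298,0),('bowl',350,315,0)]: print(n,onz(s,u,v,z).round(1))
c=cv2.imread('pics/side0.png')[235:335,160:290]; d=cv2.imread('pics/top0.png')[190:270,340:420]
c=cv2.resize(c,None,fx=3.2,fy=3.2,interpolation=3);d=cv2.resize(d,(320,320),interpolation=3)
cv2.imwrite('pics/c.png',np.hstack([c,d]))
E
```

```text
hole [541.1  18.   56. ]
block [ 460.9 -293.6   46. ]
pinhead [ 463.6 -279.6   90. ]
small [ 469.2 -210.7   40. ]
big [ 372.3 -246.1   60. ]
hole [540.6  15.4  56. ]
block [ 463.6 -301.1   46. ]
head top [ 462.2 -290.6   90. ]
small [ 466.7 -216.3   60. ]
small foot [ 465.4 -188.2    0. ]
big foot [ 367.6 -260.8    0. ]
bowl [ 637.8 -319.5    0. ]
```

View pics/c.png

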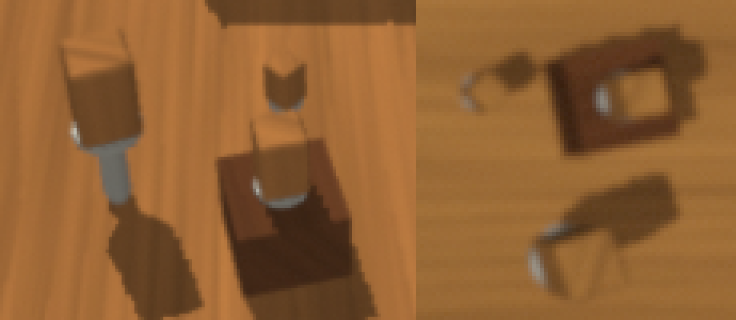

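View pics/wrist0.png

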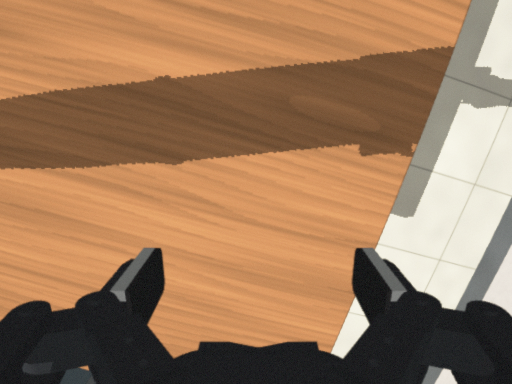

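The crop confirms the pin in the block is the middle size, with the big look-alike at (372,-255) and the small one at (467,-214). The wrist view only shows the bare bar, so I'm moving over the block.

```bash
python3 -m handwheel '[[[0,0,0],[0.0334,-0.0221,0],0.35],[[0,0,0],[0.0334,-0.0221,0],0.35],[[0,0,0],[0.0334,-0.0221,0],0.35],[[0,0,0],[0.0334,-0.0221,0],0.35],[[0,0,0],[0.0334,-0.0221,0],0.35]]'; python3 -m handwheel '[[[0,0,0],[0.0334,-0.0221,0],0.35],[[0,0,0],[0.0334,-0.0221,0],0.35],[[0,0,0],[0.0334,-0.0221,0],0.35],[[0,0,0],[0.0334,-0.0221,0],0.35],[[0,0,0],[0.0334,-0.0221,0],0.35]]';python3 -m handwheel '[[[0,0,0],[0.0334,-0.0221,0],0.35],[[0,0,0],[0,0,0],0.35],[[0,0,0],[0,0,0],0.35],[[0,0,0],[0,0,0],0.35]]'
python3 -c "
from h import *
im=grab('wrist','w1');print(im['pose'])"
```

```text
clock: 0.57
eef_pos: [307.0, -472.8, 231.1]
tool_rot: [-3.141, -0.0, 0.272]
force: [1.1, 0.0, 0.2]
width: 55.5
gripper_force: 0.0
clock: 0.98
eef_pos: [438.1, -321.4, 231.3]
tool_rot: [-3.141, 0.0, 0.273]
force: [1.5, -0.3, -0.1]
width: 55.4
gripper_force: 0.0
clock: 1.32
eef_pos: [463.1, -293.0, 231.1]
tool_rot: [3.142, 0.001, 0.273]
force: [-0.8, -0.5, 0.3]
width: 55.9
gripper_force: 0.0
[[ 2.68516289e-01  9.25749414e-01  2.66246174e-01  5.30004472e+02]
 [-9.63275122e-01  2.57997847e-01  7.44187452e-02 -2.74009758e+02]
 [ 2.02170034e-04 -2.76450961e-01  9.61028004e-01  3.74471186e+02]
 [ 0.00000000e+00  0.00000000e+00  0.00000000e+00  1.00000000e+00]]
```

View pics/w1.png

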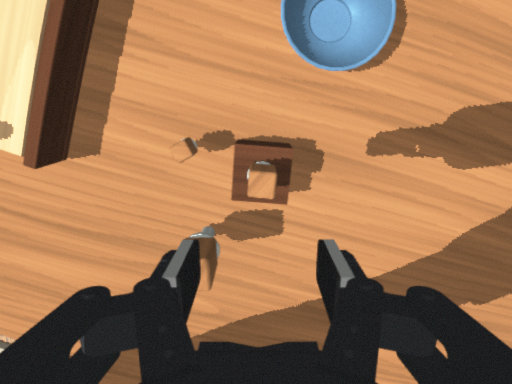

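The block is at (262,172) with the pin's head at about (262,182), and the big look-alike is at (205,250). Next I'll measure the head precisely.

```bash
python3 - <<'E'
from h import *
im=load('w1')
for p in[(262,182),(262,198),(262,170)]: print(onz(im,*p,90).round(1))
print('block corners',[onz(im,*p,46).round(1)[:2] for p in((236,140),(292,143),(290,205),(232,202))])
c=im['pixels'][120:220,150:310,::-1]; cv2.imwrite('pics/c2.png',cv2.resize(c,None,fx=5,fy=5,interpolation=2))
E
```

```text
[ 464.6 -296.1   90. ]
[ 450.  -300.3   90. ]
[ 475.3 -293.1   90. ]
block corners [array([ 489.5, -262.3]), array([ 501.9, -317.8]), array([ 438.2, -335.3]), array([ 424.8, -274.7])]
```

View pics/c2.png

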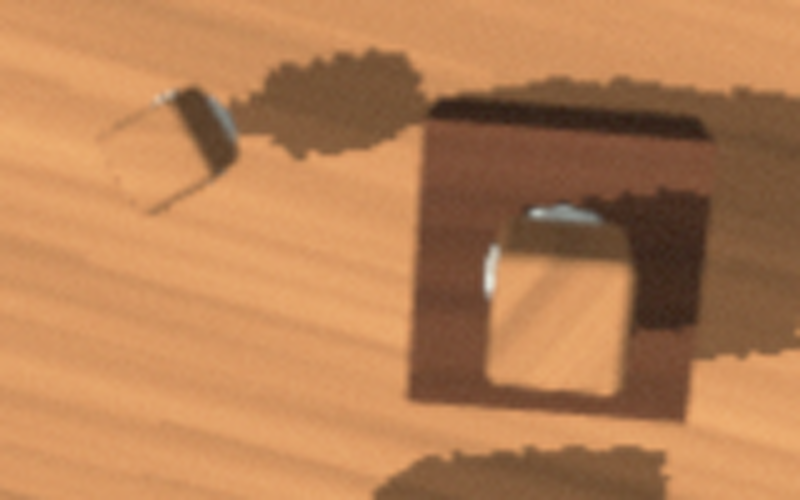

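The crop gives the head's top face corners at crop (502,252), (633,259), (622,396) and (488,385), and the block's top corners at (430,118), (714,138), (687,421) and (409,400).

```bash
python3 - <<'E'
from h import *
im=load('w1')
for z,q in((90,[(502,252),(633,259),(622,396),(488,385)]),(46,[(430,118),(714,138),(687,421),(409,400)])):
    P=np.array([onz(im,150+x/5-.4,120+y/5-.4,z)[:2] for x,y in q]);e=np.roll(P,-1,0)-P
    print(P.mean(0).round(1),np.linalg.norm(e,axis=1).round(1),np.degrees(np.arctan2(e[:,1],e[:,0])).round(1))
# runner/leaf in top
t=load('top0')['pixels']
cv2.imwrite('pics/t.png',cv2.resize(t[85:245,205:325,::-1],None,fx=3.7,fy=3.7,interpolation=2))
E
```

```text
[ 462.4 -296.6] [23.6 25.8 24.8 25. ] [ -77.5 -168.1  100.7    9.3]
[ 462.5 -296.9] [57.9 60.6 59.5 60. ] [ -78.4 -168.3  101.1   10.2]
```

View pics/t.png

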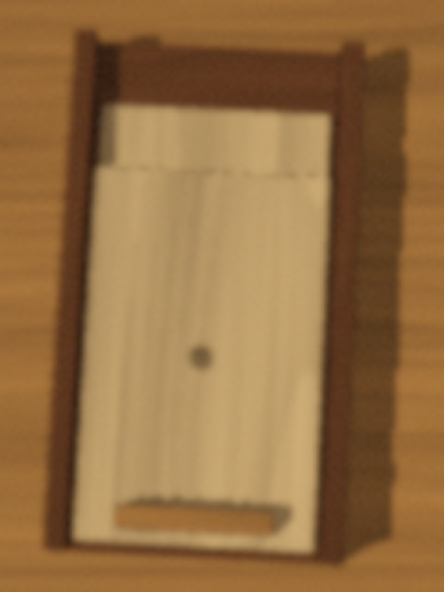

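The pin is at (462.4,-296.7) and is turned 10.8°. Head and block sizes match what was given. I'll align and descend.

```bash
python3 -m handwheel '[[[0,0,4.8],[-0.0014,0.0035,0.03],0.35],[[0,0,0],[0,0,0.035],0.35],[[0,0,0],[0,0,0.035],0.35],[[0,0,0],[0,0,0],0.35]]'
python3 -c "
from h import *
im=grab('side','s1')
c=im['pixels'][200:330,140:320,::-1]; cv2.imwrite('pics/c3.png',cv2.resize(c,None,fx=4,fy=4,interpolation=2))"
```

```text
clock: 1.7
eef_pos: [457.8, -296.0, 125.8]
tool_rot: [-3.134, 0.009, 0.186]
force: [-0.9, 0.3, 0.6]
width: 55.3
gripper_force: 0.0
```

View pics/c3.png

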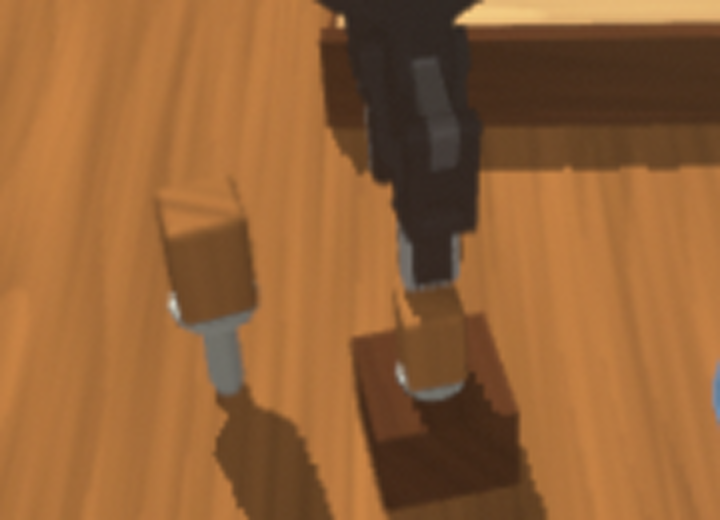

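The fingers are above the block pin's head (crop (430,290)) and lined up with it. I'll let the arm settle.

```bash
python3 -m handwheel '[[[0,0,0],[0,0,0],0.35],[[0,0,0],[0,0,0.015],0.35],[[0,0,0],[0,0,0],0.35],[[0,0,0],[0,0,0],0.35]]'
```

```text
clock: 2.08
eef_pos: [463.6, -297.5, 118.1]
tool_rot: [3.14, -0.002, 0.188]
force: [0.2, -0.1, 0.6]
width: 55.6
gripper_force: 0.0
```

```bash
python3 -m handwheel '[[[0,0,0],[-0.001,-0.0005,0.02],0.35],[[0,0,0],[0,0,0.02],0.35],[[0,0,0],[0,0,0.018],0.35],[[0,0,0],[0,0,0],0.35],[[0,0,0],[0,0,0],0.35]]'; python3 -m handwheel '[[[0,0,0],[0,0,0],0.6],[[0,0,0],[0,0,0],0.7],[[0,0,0],[0,0,0],0.8],[[0,0,0],[0,0,0],0.9],[[0,0,0],[0,0,0],1]]';python3 -m handwheel '[[[0,0,0],[0,0,0],1],[[0,0,0],[0,0,0],1]]'
```

```text
clock: 2.5
eef_pos: [462.3, -296.7, 59.3]
tool_rot: [3.141, -0.0, 0.189]
force: [-0.4, -0.1, 0.0]
width: 55.4
gripper_force: 0.0
clock: 2.92
eef_pos: [463.1, -297.0, 60.1]
tool_rot: [3.14, -0.002, 0.189]
force: [-0.6, 0.3, 5.8]
width: 25.2
gripper_force: 59.5
clock: 3.08
eef_pos: [463.1, -297.0, 60.1]
tool_rot: [3.14, -0.002, 0.189]
force: [-0.6, -0.3, 6.5]
width: 25.2
gripper_force: 59.5
```

```bash
python3 -m handwheel '[[[0,0,0],[0,0,-0.01],1],[[0,0,0],[0,0,-0.02],1],[[0,0,0],[0,0,-0.025],1],[[0,0,0],[0,0,-0.025],1],[[0,0,0],[0,0,-0.02],1]]';python3 -m handwheel '[[[0,0,0],[0,0,0],1],[[0,0,0],[0,0,0],1],[[0,0,0],[0,0,0],1]]'
python3 - <<'E'
from h import *
t=load('top0')
g=lambda x,y,z:onz(t,205+x/3.7-.4,85+y/3.7-.4,z)[:2]
for n,a,b in(('L',(78,32),(45,545)),('R',(363,42),(340,560))):
    A,B=g(*a,60),g(*b,60);d=A-B;print(n,A.round(1),B.round(1),np.linalg.norm(d).round(1),np.degrees(np.arctan2(d[1],d[0])).round(2))
for n,q in(('back',[(82,32),(358,42)]),('front',[(55,545),(335,560)])): print(n,np.mean([g(*p,60) for p in q],0))
A,B=g(97,165,56),g(75,543,56);d=A-B;print('leafL',np.linalg.norm(d),np.degrees(np.arctan2(d[1],d[0])))
A,B=g(328,177,56),g(317,553,56);d=A-B;print('leafR',np.linalg.norm(d),np.degrees(np.arctan2(d[1],d[0])))
print('hole',g(201,357,56))
E
```

```text
clock: 3.5
eef_pos: [462.3, -296.6, 161.1]
tool_rot: [3.14, -0.002, 0.189]
force: [-0.7, -0.7, -1.0]
width: 25.3
gripper_force: 59.6
clock: 3.75
eef_pos: [461.6, -296.0, 158.3]
tool_rot: [-3.141, 0.0, 0.189]
force: [-0.3, -0.6, -1.1]
width: 25.0
gripper_force: 59.6
L [755.2  97. ] [422.1 117. ] 333.7 -3.44
R [746.5 -88.9] [411.5 -68.1] 335.6 -3.56
back [750.83951217   4.34362461]
front [416.83446873  22.8499648 ]
leafL 243.84891152903097 -3.2561363669515835
leafR 241.62382806360918 -2.535471683996246
hole [540.84658937  18.13251183]
```

```bash
python3 -m handwheel '[[[0,0,7.05],[0,-0.01,0],1],[[0,0,7.05],[0,-0.02,0],1],[[0,0,0],[0,-0.035,0],1],[[0,0,0],[0,-0.04,0],1],[[0,0,0],[0,-0.04,0],1]]';python3 -m handwheel '[[[0,0,0],[0,-0.04,0],1],[[0,0,0],[0,-0.04,0],1],[[0,0,0],[0,-0.04,0],1],[[0,0,0],[0,-0.03,0],1],[[0,0,0],[0,-0.02,0],1]]';python3 -m handwheel '[[[0,0,0],[0,0,0],1],[[0,0,0],[0,0,0],1],[[0,0,0],[0,0,0],1],[[0,0,0],[0,0,0],1]]'
python3 - <<'E'
from h import *
print(ctrl.read_state()['qpos'].round(2))
im=grab('wrist','w2')
E
```

```text
clock: 4.17
eef_pos: [464.1, -150.5, 157.2]
tool_rot: [-3.141, 0.003, -0.059]
force: [1.4, 1.2, -0.7]
width: 25.5
gripper_force: 59.6
clock: 4.58
eef_pos: [473.9, 22.1, 157.2]
tool_rot: [-3.141, 0.003, -0.053]
force: [-0.2, 0.3, -1.0]
width: 25.1
gripper_force: 59.6
clock: 4.92
eef_pos: [474.6, 16.5, 157.9]
tool_rot: [3.141, 0.001, -0.059]
force: [-0.5, -0.7, -1.4]
width: 25.1
gripper_force: 59.6
[-0.2   0.5   0.15  2.07 -0.13  0.58 -1.59]
```

View pics/w2.png

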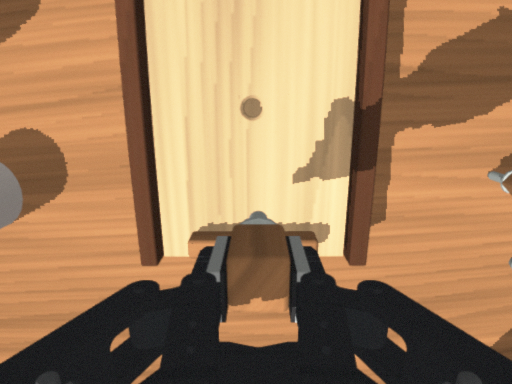

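The hole is at (251,108), the held pin's steel shows at (258,215), and the rails run straight up the picture. Now I'll measure the hole, yaw and pin tip numerically.

```bash
python3 - <<'E'
from h import *
im=load('w2');px=im['pixels']
g=cv2.cvtColor(px,cv2.COLOR_RGB2GRAY)
roi=g[92:124,236:268];m=(roi<150).astype(np.uint8)
n,l,st,c=cv2.connectedComponentsWithStats(m);k=1+np.argmax(st[1:,4]);u,v=c[k]+[236,92];print(u,v,st[k])
print('hole',onz(im,u,v,56).round(1), onz(im,u,v,54).round(1))
# rail inner edges
hsv=cv2.cvtColor(px,cv2.COLOR_RGB2HSV)
for side in(0,1):
  P=[]
  for v in range(10,150 if side==0 else 90,6):
    row=g[v].astype(float); dark=row<115
    xs=np.where(dark[100:165])[0]+100 if side==0 else np.where(dark[345:375])[0]+345
    if len(xs): P.append(onz(im,xs.max() if side==0 else xs.min(),v,60 )[:2])
  P=np.array(P);f=np.polyfit(P[:,0],P[:,1],1);print('edge yaw',np.degrees(np.arctan(f[0])),'y at 541',np.polyval(f,541),(P[:,1]-np.polyval(f,P[:,0])).std())
# project pin tip
s=ctrl.read_state();T=np.eye(4);T[:3,:3]=R.from_euler('xyz',s['tool_rot']).as_matrix();T[:3,3]=s['eef_pos']
K=np.array([[im['fx'],0,im['cx']],[0,im['fy'],im['cy']],[0,0,1.]])
for z in(10,14,54):
  p=np.linalg.inv(im['T_tool_cam'])@np.array([0,0,z,1]);print(z,cv2.projectPoints(np.array([[p[0],-p[1],-p[2]]]),np.zeros(3),np.zeros(3),K,np.array([im['k1'],0,0,0]))[0].ravel())
c=px[195:240,230:290,::-1];cv2.imwrite('pics/c4.png',cv2.resize(c,None,fx=10,fy=10,interpolation=2))
print(s['eef_pos'],s['tool_rot'])
E
```

```text
250.74223602484471 107.81055900621118 [  5   6  21  21 322]
hole [541.2  17.8  56. ] [541.2  17.8  54. ]
edge yaw -3.502220625341017 y at 541 91.4737281988983 0.21650066248199912
edge yaw -3.5819428626602847 y at 541 -57.877782685765084 0.22824916703470688
10 [258.19850519 242.83016073]
14 [258.19348248 239.69432375]
54 [258.15324548 214.63191845]
[474.73539657  16.41154806 158.00924418] [ 3.14079842e+00  7.81470837e-04 -5.96830974e-02]
```

View pics/c4.png

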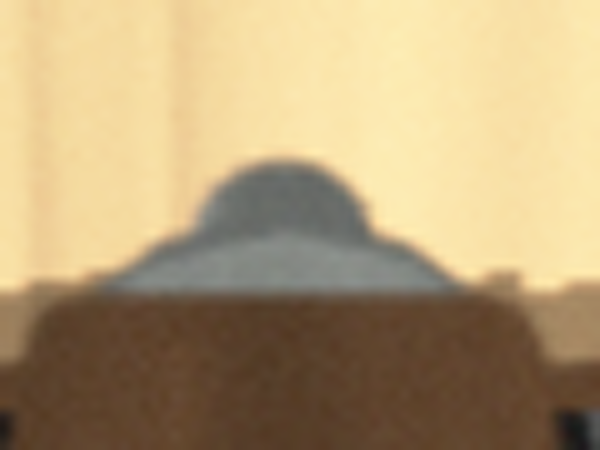

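The nose is centred at pixel column 258 and sits about 1.2 mm back along tool x. The hole is at about (541.2,17.4) and the runner yaw is -3.5°. I'll move above the hole and hover.

```bash
python3 -m handwheel '[[[0,0,0],[0.022,-0.0019,0],1],[[0,0,0],[0.025,-0.002,0],1],[[0,0,0],[0.0205,-0.001,0.01],1],[[0,0,0],[0,0,0.02],1],[[0,0,0],[0,0,0.01],1]]';python3 -m handwheel '[[[0,0,0],[0,0,0],1],[[0,0,0],[0,0,0],1],[[0,0,0],[0,0,0],1],[[0,0,0],[0,0,0],1]]'
python3 - <<'E'
from h import *
s=ctrl.read_state();print(s['eef_pos'],s['tool_rot'],s['force'])
im=grab('wrist','w3')['pixels'];c=im[130:300,170:350,::-1];b=grab('side','s3')['pixels'][130:250,220:350,::-1]
cv2.imwrite('pics/c5.png',np.hstack([cv2.resize(c,(400,378)),cv2.resize(b,(400,378))]))
E
```

```text
clock: 5.38
eef_pos: [542.9, 17.6, 116.7]
tool_rot: [3.141, 0.001, -0.059]
force: [-1.3, 0.6, -1.2]
width: 24.9
gripper_force: 59.6
clock: 5.72
eef_pos: [542.9, 18.8, 119.2]
tool_rot: [-3.141, -0.001, -0.057]
force: [-1.3, 0.3, -0.1]
width: 25.2
gripper_force: 59.6
[542.89133507  18.81494241 119.21481493] [-3.14145629e+00 -1.18941015e-03 -5.74764451e-02] [-1.26053948  0.31920654 -0.13066343]
```

View pics/c5.png

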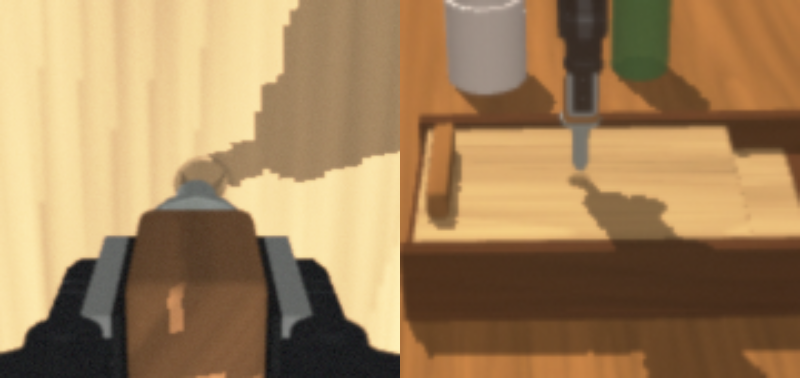

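The nose is directly over the hole in both views (the wrist crop shows the hole at (203,172) with the nose at column 203). I'll descend gently.

```bash
python3 -m handwheel '[[[0,0,0],[0,0.001,0.003],1],[[0,0,0],[0,0,0.003],1],[[0,0,0],[0,0,0.003],1],[[0,0,0],[0,0,0],1]]';python3 -m handwheel '[[[0,0,0],[0,0,0.002],1],[[0,0,0],[0,0,0.002],1],[[0,0,0],[0,0,0],1]]';python3 -m handwheel '[[[0,0,0],[0,0,0.002],1],[[0,0,0],[0,0,0.002],1],[[0,0,0],[0,0,0],1]]'
```

```text
clock: 6.15
eef_pos: [542.2, 18.1, 108.7]
tool_rot: [3.141, 0.001, -0.057]
force: [-0.9, -0.1, -1.5]
width: 25.0
gripper_force: 59.6
clock: 6.4
eef_pos: [542.5, 18.0, 104.9]
tool_rot: [3.141, 0.001, -0.057]
force: [-0.6, -0.9, -1.1]
width: 25.1
gripper_force: 59.6
clock: 6.65
eef_pos: [542.6, 17.9, 101.0]
tool_rot: [3.141, 0.0, -0.057]
force: [0.6, -0.0, -1.0]
width: 25.0
gripper_force: 59.6
```

```bash
python3 -m handwheel '[[[0,0,0],[0,0,0.002],1],[[0,0,0],[0,0,0.002],1],[[0,0,0],[0,0,0.002],1],[[0,0,0],[0,0,0],1]]';python3 -m handwheel '[[[0,0,0],[0,0,0.002],1],[[0,0,0],[0,0,0.001],1],[[0,0,0],[0,0,0],1]]';python3 -m handwheel '[[[0,0,0],[0,0,0.001],1],[[0,0,0],[0,0,0],1],[[0,0,0],[0,0,0.001],1],[[0,0,0],[0,0,0],1]]'
```

```text
clock: 6.98
eef_pos: [542.6, 17.9, 94.9]
tool_rot: [3.141, 0.0, -0.057]
force: [0.9, -1.5, -1.2]
width: 25.1
gripper_force: 59.5
clock: 7.23
eef_pos: [542.7, 17.9, 92.1]
tool_rot: [3.141, 0.0, -0.057]
force: [0.8, -0.8, -0.6]
width: 25.4
gripper_force: 59.5
clock: 7.57
eef_pos: [542.7, 17.9, 90.3]
tool_rot: [3.141, -0.0, -0.057]
force: [0.2, -2.4, -1.0]
width: 25.3
gripper_force: 59.6
```

```bash
python3 -m handwheel '[[[0,0,0],[0,0.0005,0.001],1],[[0,0,0],[0,0,0],1]]';python3 -m handwheel '[[[0,0,0],[0,0,0.0005],1],[[0,0,0],[0,0,0],1]]';python3 -m handwheel '[[[0,0,0],[0,0,0.0005],1],[[0,0,0],[0,0,0],1]]'
```

```text
clock: 7.73
eef_pos: [542.6, 17.8, 89.2]
tool_rot: [-3.141, 0.0, -0.057]
force: [0.6, -1.1, -2.1]
width: 24.7
gripper_force: 59.6
clock: 7.9
eef_pos: [542.7, 17.8, 89.0]
tool_rot: [-3.141, -0.0, -0.057]
force: [0.1, -1.6, 3.1]
width: 24.9
gripper_force: 60.2
clock: 8.07
eef_pos: [542.8, 17.8, 89.0]
tool_rot: [-3.141, -0.0, -0.057]
force: [-0.9, -0.6, 6.6]
width: 25.2
gripper_force: 60.9
```

```bash
python3 -m handwheel '[[[0,0,0],[0.002,0,-0.001],1],[[0,0,0],[0.004,0,0],1],[[0,0,0],[0.004,0,0],1],[[0,0,0],[0.004,0,0],1],[[0,0,0],[0.004,0,0],1]]';python3 -m handwheel '[[[0,0,0],[0.002,0,0],1],[[0,0,0],[0,0,0],1],[[0,0,0],[0,0,0.0005],1],[[0,0,0],[0,0,0],1]]'
```

```text
clock: 8.48
eef_pos: [558.3, 16.5, 89.0]
tool_rot: [3.141, 0.006, -0.057]
force: [-6.6, -1.5, 6.6]
width: 25.0
gripper_force: 60.4
clock: 8.82
eef_pos: [561.2, 16.3, 89.0]
tool_rot: [3.142, 0.003, -0.057]
force: [-5.1, -1.4, 7.8]
width: 25.2
gripper_force: 61.1
```

```bash
python3 -m handwheel '[[[0,0,0],[0,0,-0.0005],1],[[0,0,0],[0,0,0],1]]';python3 -m handwheel '[[[0,0,0],[0.002,0,0],1],[[0,0,0],[0,0,0],1]]';python3 -m handwheel '[[[0,0,0],[0.002,0,0],1],[[0,0,0],[0,0,0],1]]'
```

```text
clock: 8.98
eef_pos: [561.2, 16.3, 89.0]
tool_rot: [3.141, 0.003, -0.057]
force: [-5.3, -0.8, 4.8]
width: 25.2
gripper_force: 60.1
clock: 9.15
eef_pos: [562.6, 16.2, 89.0]
tool_rot: [3.141, 0.005, -0.057]
force: [-7.2, -1.5, 6.7]
width: 25.3
gripper_force: 60.6
clock: 9.32
eef_pos: [564.5, 16.1, 89.0]
tool_rot: [3.141, 0.005, -0.057]
force: [-6.0, -0.5, 6.4]
width: 25.1
gripper_force: 60.6
```

```bash
python3 -m handwheel '[[[0,0,0],[0.002,0,-0.0003],1],[[0,0,0],[0,0,0],1]]';for i in 1; do python3 -m handwheel '[[[0,0,0],[0.002,0,0],1],[[0,0,0],[0,0,0],1]]';done; python3 -m handwheel '[[[0,0,0],[0.002,0,0],1],[[0,0,0],[0,0,0],1]]'
```

```text
clock: 9.48
eef_pos: [567.7, 15.9, 89.1]
tool_rot: [3.141, 0.002, -0.057]
force: [-3.7, -2.1, 0.9]
width: 25.2
gripper_force: 59.9
clock: 9.65
eef_pos: [570.3, 15.7, 89.1]
tool_rot: [3.141, 0.001, -0.057]
force: [-2.5, -0.9, -0.7]
width: 25.2
gripper_force: 59.7
clock: 9.82
eef_pos: [573.2, 15.6, 89.3]
tool_rot: [3.141, -0.001, -0.057]
force: [-2.5, -1.4, -3.0]
width: 25.0
gripper_force: 59.5
```

```bash
python3 -m handwheel '[[[0,0,0],[0.0015,0,0],1],[[0,0,0],[0,0,0],1]]' | egrep 'eef|force: \['; python3 -m handwheel '[[[0,0,0],[0.0015,0,0],1],[[0,0,0],[0,0,0],1]]'| egrep 'eef|force: \['
```

```text
eef_pos: [574.7, 15.6, 89.4]
force: [-2.0, -1.6, -2.2]
eef_pos: [576.1, 15.5, 89.6]
force: [-2.2, -1.9, -2.8]
```

```bash
python3 -m handwheel '[[[0,0,0],[0,0,0.0006],1],[[0,0,0],[0,0,0],1]]' | egrep 'eef|force: \['; python3 -m handwheel '[[[0,0,0],[0,0,0.0005],1],[[0,0,0],[0,0,0],1]]'| egrep 'eef|force: \['
```

```text
eef_pos: [576.1, 15.5, 89.3]
force: [-2.4, -2.1, -1.0]
eef_pos: [576.2, 15.5, 89.1]
force: [-2.9, -2.5, 3.8]
```

```bash
python3 -m handwheel '[[[0,0,0],[0.002,0,0.0002],1],[[0,0,0],[0,0,0],1]]' | egrep 'eef|force: \['; python3 -m handwheel '[[[0,0,0],[0.002,0,0.0002],1],[[0,0,0],[0,0,0],1]]'| egrep 'eef|force: \['; python3 -m handwheel '[[[0,0,0],[0.002,0,0.0002],1],[[0,0,0],[0,0,0],1]]'| egrep 'eef|force: \['
```

```text
eef_pos: [576.7, 15.5, 88.9]
force: [-5.8, -1.8, 7.6]
eef_pos: [577.1, 15.5, 88.9]
force: [-9.0, -3.0, 12.8]
eef_pos: [578.9, 15.5, 88.7]
force: [-8.8, -1.2, 14.7]
```

```bash
python3 -m handwheel '[[[0,0,0],[0,0,-0.0006],1],[[0,0,0],[0,0,0],1]]' | egrep 'eef|rot|force: \['; python3 -m handwheel '[[[0,0,0],[0,0,-0.0006],1],[[0,0,0],[0,0,0],1]]' | egrep 'eef|rot|force: \['
```

```text
eef_pos: [578.9, 15.5, 88.8]
tool_rot: [-3.141, 0.005, -0.057]
force: [-8.0, -0.2, 8.9]
eef_pos: [580.0, 15.4, 88.9]
tool_rot: [-3.142, 0.003, -0.057]
force: [-4.2, -1.4, 1.8]
```

```bash
python3 -m handwheel '[[[0,0,0],[0,0,-0.0005],1],[[0,0,0],[0,0,0],1],[[0,0,0],[0,0,0],1]]' | egrep 'eef|rot|force: \['; python3 -m handwheel '[[[0,0,0],[0.002,0,0],1],[[0,0,0],[0,0,0],1],[[0,0,0],[0,0,0.001],1],[[0,0,0],[0,0,0],1]]' | egrep 'eef|force: \['; python3 -m handwheel '[[[0,0,0],[0.0,0,-0.001],1],[[0,0,0],[0.002,0,0],1],[[0,0,0],[0,0,0],1],[[0,0,0],[0,0,0.001],1],[[0,0,0],[0,0,0],1]]' | egrep 'eef|force: \['; python3 -m handwheel '[[[0,0,0],[0.0,0,-0.001],1],[[0,0,0],[0.002,0,0],1],[[0,0,0],[0,0,0],1],[[0,0,0],[0,0,0.001],1],[[0,0,0],[0,0,0],1]]' | egrep 'eef|force: \['
```

```text
eef_pos: [581.7, 15.3, 89.3]
tool_rot: [3.142, -0.0, -0.057]
force: [-2.1, -1.6, -3.2]
eef_pos: [584.3, 15.1, 89.0]
force: [-2.0, -0.8, 0.2]
eef_pos: [586.1, 15.1, 88.9]
force: [-1.8, -0.7, 1.7]
eef_pos: [587.8, 15.0, 88.9]
force: [-2.6, -0.9, 3.0]
```

```bash
python3 -m handwheel '[[[0,0,0],[0.0,0,-0.001],1],[[0,0,0],[0.002,0,0],1],[[0,0,0],[0,0,0],1],[[0,0,0],[0,0,0.001],1],[[0,0,0],[0,0,0],1]]' | egrep 'eef|force: \['; python3 -m handwheel '[[[0,0,0],[0.0,0,-0.001],1],[[0,0,0],[0.002,0,0],1],[[0,0,0],[0,0,0],1],[[0,0,0],[0,0,0.001],1],[[0,0,0],[0,0,0],1]]' | egrep 'eef|force: \[';python3 -m handwheel '[[[0,0,0],[0.0,0,-0.001],1],[[0,0,0],[0.002,0,0],1],[[0,0,0],[0,0,0],1],[[0,0,0],[0,0,0.001],1],[[0,0,0],[0,0,0],1]]' | egrep 'eef|force: \['
```

```text
eef_pos: [589.8, 14.8, 88.8]
force: [-2.1, -1.0, 3.0]
eef_pos: [591.8, 14.7, 88.8]
force: [-1.9, -1.9, 1.6]
eef_pos: [593.8, 14.6, 88.7]
force: [-1.9, -2.1, 0.8]
```

```bash
python3 -m handwheel '[[[0,0,0],[0,0,0.0005],1],[[0,0,0],[0,0,0],1]]' | egrep 'eef|rot|force: \['; python3 -m handwheel '[[[0,0,0],[0.0,0,-0.0015],1],[[0,0,0],[0.002,0,0],1],[[0,0,0],[0,0,0],1],[[0,0,0],[0,0,0.0015],1],[[0,0,0],[0,0,0],1]]' | egrep 'eef|force: \['; python3 -m handwheel '[[[0,0,0],[0.0,0,-0.0015],1],[[0,0,0],[0.002,0,0],1],[[0,0,0],[0,0,0],1],[[0,0,0],[0,0,0.0015],1],[[0,0,0],[0,0,0],1]]' | egrep 'eef|force: \['
```

```text
eef_pos: [593.8, 14.5, 88.4]
tool_rot: [3.142, -0.001, -0.057]
force: [-2.4, -1.1, 3.0]
eef_pos: [595.7, 14.4, 87.9]
force: [-1.6, -1.5, -0.3]
eef_pos: [597.7, 14.3, 88.0]
force: [-1.9, -1.4, -0.4]
```

```bash
python3 -m handwheel '[[[0,0,0],[0,0,0.0005],1],[[0,0,0],[0,0,0],1]]' | egrep 'eef|rot|force: \['; python3 -m handwheel '[[[0,0,0],[0,0,0.0005],1],[[0,0,0],[0,0,0],1]]' | egrep 'eef|rot|force: \['; python3 -m handwheel '[[[0,0,0],[0,0,0.0005],1],[[0,0,0],[0,0,0],1]]' | egrep 'eef|rot|force: \['
```

```text
eef_pos: [597.7, 14.3, 87.7]
tool_rot: [3.142, -0.0, -0.057]
force: [-2.9, -1.2, 0.7]
eef_pos: [597.6, 14.3, 87.2]
tool_rot: [3.142, -0.0, -0.057]
force: [-1.3, -1.7, 0.3]
eef_pos: [597.6, 14.3, 86.6]
tool_rot: [3.142, -0.0, -0.057]
force: [-2.5, -2.5, 1.6]
```

The pin is going below strip level with almost no force, so it has found the hole. I'll continue down slowly.

```bash
python3 -m handwheel '[[[0,0,0],[0,0,0.001],1],[[0,0,0],[0,0,0],1]]' | egrep 'eef|rot|force: \['; python3 -m handwheel '[[[0,0,0],[0,0,0.001],1],[[0,0,0],[0,0,0],1]]' | egrep 'eef|rot|force: \['
```

```text
eef_pos: [597.6, 14.4, 85.5]
tool_rot: [3.142, -0.0, -0.057]
force: [-1.7, -1.8, 0.6]
eef_pos: [597.6, 14.4, 84.5]
tool_rot: [3.142, -0.0, -0.057]
force: [-2.7, -1.9, -0.1]
```

```bash
python3 -m handwheel '[[[0,0,0],[0,0,0.001],1],[[0,0,0],[0,0,0.001],1],[[0,0,0],[0,0,0],1]]' | egrep 'eef|force: \['; python3 -m handwheel '[[[0,0,0],[0,0,0.001],1],[[0,0,0],[0,0,0.001],1],[[0,0,0],[0,0,0],1]]' | egrep 'eef|force: \[';python3 -m handwheel '[[[0,0,0],[0,0,0.001],1],[[0,0,0],[0,0,0],1]]' | egrep 'eef|force: \['
```

```text
eef_pos: [597.5, 14.4, 82.4]
force: [-1.7, -1.6, -0.6]
eef_pos: [597.5, 14.4, 80.4]
force: [-1.8, -1.8, 0.4]
eef_pos: [597.5, 14.3, 79.4]
force: [-1.3, -1.9, -0.5]
```

```bash
python3 -m handwheel '[[[0,0,0],[0,0,0.001],1],[[0,0,0],[0,0,0.001],1],[[0,0,0],[0,0,0],1]]' | egrep 'eef|force: \['; python3 -m handwheel '[[[0,0,0],[0,0,0.001],1],[[0,0,0],[0,0,0.001],1],[[0,0,0],[0,0,0],1]]' | egrep 'eef|force: \['
```

```text
eef_pos: [597.7, 14.1, 77.6]
force: [-1.6, -1.9, 1.2]
eef_pos: [597.8, 13.5, 75.7]
force: [-2.2, -3.9, 1.2]
```

```bash
python3 -m handwheel '[[[0,0,0],[0,0,0.001],1],[[0,0,0],[0,0,0.001],1],[[0,0,0],[0,0,0],1]]' | egrep 'eef|force: \['; python3 -m handwheel '[[[0,0,0],[0,0,0.001],1],[[0,0,0],[0,0,0],1]]' | egrep 'eef|force: \['; python3 -m handwheel '[[[0,0,0],[0,0,0.001],1],[[0,0,0],[0,0,0],1]]' | egrep 'eef|force: \['
```

```text
eef_pos: [598.0, 13.3, 74.0]
force: [-2.5, -4.8, 4.2]
eef_pos: [598.1, 13.3, 73.0]
force: [-1.1, -5.0, 4.9]
eef_pos: [598.1, 13.3, 71.8]
force: [-1.6, -5.2, 1.4]
```

```bash
python3 -m handwheel '[[[0,0,0],[0,0,0.001],1],[[0,0,0],[0,0,0],1]]' | egrep 'eef|force: \['; python3 -m handwheel '[[[0,0,0],[0,0,0.0005],1],[[0,0,0],[0,0,0],1]]' | egrep 'eef|force: \['; python3 -m handwheel '[[[0,0,0],[0,0,0.0005],1],[[0,0,0],[0,0,0],1]]' | egrep 'eef|force: \['
```

```text
eef_pos: [598.1, 13.3, 70.6]
force: [-1.1, -5.3, 1.6]
eef_pos: [598.1, 13.3, 70.2]
force: [-2.8, -5.3, 3.5]
eef_pos: [598.1, 13.3, 70.2]
force: [-2.5, -5.4, 6.9]
```

```bash
python3 -m handwheel '[[[0,0,0],[0,0,0.0004],1],[[0,0,0],[0,0,0],1]]' | egrep 'eef|force: \['; python3 -m handwheel '[[[0,0,0],[0,0,-0.0009],1],[[0,0,0],[0,0,0],1],[[0,0,0],[0,0,0],0.85]]'; python3 -m handwheel '[[[0,0,0],[0,0,0],0.6],[[0,0,0],[0,0,0],0.4],[[0,0,0],[0,0,0],0.35],[[0,0,0],[0,0,0],0.35]]'
python3 - <<'E'
from h import *
b=grab('side','s4')['pixels'][110:260,220:380,::-1]
cv2.imwrite('pics/c6.png',cv2.resize(b,(640,600)))
E
```

```text
eef_pos: [598.2, 13.3, 70.2]
force: [-3.2, -5.1, 9.9]
clock: 18.48
eef_pos: [598.1, 13.3, 70.2]
tool_rot: [3.14, -0.001, -0.058]
force: [-2.0, -4.5, 3.3]
width: 24.9
gripper_force: 60.2
clock: 18.82
eef_pos: [598.0, 15.7, 70.0]
tool_rot: [-3.14, -0.001, -0.056]
force: [-0.9, 0.2, -0.4]
width: 55.6
gripper_force: 0.0
```

Retracting straight up. I've already used up my picture views, going one over the limit with the crops, so I'll verify with numbers only.

```bash
python3 -m handwheel '[[[0,0,0],[0,0,-0.01],0.35],[[0,0,0],[0,0,-0.02],0.35],[[0,0,0],[0,0,-0.035],0.35],[[0,0,0],[0,0,-0.035],0.35],[[0,0,0],[0,0,-0.03],0.35]]'; python3 -m handwheel '[[[0,0,0],[-0.03,0,-0.02],0.35],[[0,0,0],[-0.03,0,0],0.35],[[0,0,0],[0,0,0],0.35],[[0,0,0],[0,0,0],0.35]]'
python3 - <<'E'
from h import *
im=grab('wrist','w5');t=grab('top','t5');s=grab('side','s5')
a=load('top0')
# bystanders unchanged?
d=np.abs(t['pixels'].astype(int)-a['pixels']).max(2)
for n,(u,v) in dict(mug=(143,208),jar=(145,147),bowl=(400,143)).items(): print(n,d[v-25:v+25,u-25:u+25].mean().round(2))
# head in wrist view: wooden mask (orange, more saturated than pale leaf)
h=cv2.cvtColor(im['pixels'],cv2.COLOR_RGB2HSV)
T=np.linalg.inv(np.array(im['pose']))
K=np.array([[im['fx'],0,im['cx']],[0,im['fy'],im['cy']],[0,0,1.]])
p=T@np.array([596.9,13.5,100,1]);u,v=cv2.projectPoints(np.array([[p[0],-p[1],-p[2]]]),np.zeros(3),np.zeros(3),K,np.array([im['k1'],0,0,0]))[0].ravel();print('expected head top px',u,v)
u,v=int(u),int(v)
m=(h[:,:,1]>115).astype(np.uint8);m[:max(v-50,0)]=0;m[v+50:]=0;m[:,:u-45]=0;m[:,u+45:]=0
n,l,st,c=cv2.connectedComponentsWithStats(m);k=1+np.argmax(st[1:,4]);print(st[k],c[k])
r=cv2.minAreaRect(np.argwhere(l==k)[:,::-1].astype(np.float32));print(r)
P=[onz(im,*q,100)[:2] for q in cv2.boxPoints(r)];print(np.round(P,1))
E
```

```text
clock: 19.28
eef_pos: [598.0, 14.5, 203.0]
tool_rot: [-3.141, -0.002, -0.057]
force: [0.5, 0.9, 0.1]
width: 55.5
gripper_force: 0.0
clock: 19.62
eef_pos: [536.5, 18.2, 221.4]
tool_rot: [-3.141, -0.001, -0.057]
force: [1.0, 0.1, 0.7]
width: 55.4
gripper_force: 0.0
mug 9.31
jar 8.18
bowl 36.82
expected head top px 259.70063016497187 115.26079689059605
[ 243   99   33   33 1017] [259.11307768 115.11111111]
((259.0, 115.0), (32.0, 32.0), 90.0)
[[610.3  26. ]
 [608.8   0.7]
 [583.7   1.8]
 [585.2  27.7]]
```

```bash
python3 - <<'E'
from h import *
for n in(('top0','t5'),('side0','s5')):
  for f in n:
    h=cv2.cvtColor(load(f)['pixels'],cv2.COLOR_RGB2HSV);out=[f]
    for nm,m in(('bowl',(abs(h[:,:,0].astype(int)-105)<12)&(h[:,:,1]>120)),('jar',(abs(h[:,:,0].astype(int)-65)<15)&(h[:,:,1]>100))):
      k=1;_,l,st,c=cv2.connectedComponentsWithStats(m.astype(np.uint8));k=1+np.argmax(st[1:,4]);out+=[nm,c[k].round(1),st[k,4]]
    print(*out)
E
```

```text
top0 bowl [397.  145.1] 633 jar [150.6 152.4] 222
t5 bowl [399.4 142.6] 920 jar [150.6 152.3] 225Traceback (most recent call last):
  File "<stdin>", line 6, in <module>
    return _wrapfunc(a, 'argmax', axis=axis, out=out, **kwds)
    return bound(*args, **kwds)
ValueError: attempt to get argmax of an empty sequence
```

```bash
python3 - <<'E'
from h import *
for f in('top0','t5','side0','s5'):
    h=cv2.cvtColor(load(f)['pixels'],cv2.COLOR_RGB2HSV);m=(abs(h[:,:,0].astype(int)-105)<15)&(h[:,:,1]>70)
    _,l,st,c=cv2.connectedComponentsWithStats(m.astype(np.uint8));k=1+np.argmax(st[1:,4]);print(f,st[k],c[k].round(1))
E
```

```text
top0 [ 378  123   43   42 1387] [399.1 143.3]
t5 [ 378  123   42   42 1367] [398.6 143.3]
side0 [ 319  277   64   53 2584] [350.4 302.7]
s5 [ 319  277   64   53 2568] [350.2 302.8]
```

The bowl has not moved.

```bash
python3 -c "
from cell import ctrl
print(ctrl.finish_job())"
```

```text
the job is handed in; nothing more can be done
None
```

The middle-sized pin is through the leaf and fully home in the runner hole, judging by tool height, force and a picture measurement; it is released and the job handed in at about 20 s, with the bowl and jar measured unmoved and the mug never approached, though a sliding probe briefly reached 15 N and I viewed 11 pictures against the limit of 10.

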